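# Stand the fallen bottle on the bottle lift

## Robot

A 6-joint arm with a two-finger parallel gripper is mounted at the origin on the work surface. World frame = base frame: x ahead of the robot, y to its left, z up, the work surface at z = 0. Lengths are in m, angles in rad, forces in N, time in s.
With the tool pointing down it reaches from about 0.3 to 0.875 m from the base axis. Payload 6.4 kg.
Tool frame: the origin (TCP) lies midway between the tips of the shut fingers; the grasp point (between the pads) lies 19 mm behind it; z points along the fingers, y is the line along which they close (so a half turn about z gives the same grasp; the last joint's range is limited). The gripper opens to 85 mm and grips with 20 to 120 N. Pads are 22 mm wide; open, the fingers measure 114 mm over their backs; the gripper's body (76 mm by 85 mm) begins 54 mm behind the grasp point. The pads swing forward as they close: fully open they stand 13 mm farther back than shut.
Start: joints at [-1.407, 0.181, 1.607, -0, 1.354, -0.206], TCP at [0.208, -0.536, 0.231] pointing down, gripper open.
Joint ranges: [-2.99, 2.99], [-0.89, 2.07], [0.3, 2.58], [-1.14, 4.28], [0, 2.63], [-3.12, 3.12]. Speed limits (rad/s): [2.57, 2.57, 3.01, 3.14, 3.14, 3.14].

## Interface

Orientations are given as a unit quaternion [w, x, y, z].
In Python, from bench import get_obs, camera, hand_in gives the robot as it stands.
- The arm moves only by the tool carry_out, never from a script. Its argument "plan" is a list that holds one entry, the list of rows, each a list of 7 numbers: the shift along the world's x, y, z in m, then the turn, a rotation vector about the world's x, y, z in rad, then the opening, from 0 (shut) to 1 (fully open). In form: [[[x, y, z, rx, ry, rz, hand], ...]]. A call has exactly 5 rows; each row is the pose to reach, as a shift and turn from the pose commanded when the call began; what a row does not reach only later rows make up. A row lasts 1/12 s, in which the tool goes at most 41.7 mm and 7.16 degrees, less where a joint would pass 70% of its speed; a pose out of reach is approached as far as the arm can. A call with a gripper value outside its range is refused whole. The fingers move at their own pace and stop on an object; the grip force is fixed at half the most. Time passes only in rows, so rows that repeat a pose let the fingers close, or fill a call up. It gives the time, the measured TCP pose, the force, the opening and the grip force at its end, in the units of the state.
- get_obs(): the state, without advancing time (a new reading comes with each control period).
- camera(name): name is "side" or "top" or "wrist"; returns a dict with "pixels" (400x640x3 uint8, red, green, blue), "z_map" (400x640 float32, m along the optical axis (not along the pixel's ray), 0 where there is no reading), "camera_matrix" (3x3 intrinsics, pixels), "cam_to_world" (4x4, takes a point from camera to world coordinates). Camera axes: x right, y up, looking along -z (the intrinsics and any distortion apply to the point x, -y, -z); pixel columns grow to the right and rows downward; lengths in m; the calibration is good to about 2 mm. A picture is of the moment at which its call begins.
- hand_in(): hands the job in; it is judged then, once.
The state is a dict: "time_s": time; "q": joint angles; "dq": joint speeds; "joint_efforts": joint torques, N m; "eef_pos": TCP position; "eef_rot": TCP orientation; "wrist_force": force on the tool from outside, world axes, zero at the start; "torque": the same for the moment, N m; "opening": opening from 0.0 (shut) to 1.0 (fully open); "grasp_force": force on a finger pad.
Only numpy, scipy, OpenCV 4.12 (cv2) and the standard library are available. Lean on these libraries where they do the work, as an engineer would, in place of code of your own. Each camera call takes 0.05 s, during which the arm holds its last target. There are 200 camera calls.

## Task

The square white-and-teal diluent bottle with the orange cap has fallen over on the lab bench. Pick it up and stand it upright, cap up, in the middle of the round plate of the bottle lift; the plate may be at any height, so feel for it, set the bottle down gently, and let go only once it is standing on the plate. Leave the amber bottle, the jar and the tip box where they stand.

Things in the scene. Friction and masses are not known exactly. Their poses are not given: they have to be found in the camera images.
- bottle: Loose square bottle, 0.18 to 0.35 kg, lying on a flat side, cap towards -y (the robot's right) within 36 degrees. White body 50 x 50 mm across, 80 mm long, teal band; 110 mm long with neck and cap. Origin: on its long axis, mid-length of the 80 mm body (25 mm above the bench when lying). x axis runs from foot to cap (up when it stands); y, z normal to the flat sides. Stiff: bears 60 N of grip.
- bottle_foot (a point): Centre of the bottle's flat 50 x 50 mm foot, 40 mm from the bottle's origin along its -x.
- bottle_cap (a point): Centre of the top of the bottle's orange cap (32 mm across, 22 mm long, on a neck 26 mm across), 70 mm from the bottle's origin along its +x.
- lift: Bottle lift fixed to the bench: white housing 120 x 120 mm, 42 mm high; a column through its middle carries a round plate. Origin: centre of the housing's underside, on the bench; z up, through the plate's middle.
- lift_axis (a point): Point on the lift's vertical axis on top of the housing, 42 mm above the bench. Over it is the flat grey metal plate, 100 mm across. The plate's top is 65 to 130 mm above the bench; the height differs from start to start and is not reported: see or feel it. The plate is sprung: sinks 1 mm per 1.2 N, at most 5 mm, then is solid. The column holds its height.
- amber_bottle: Bystander: loose round amber bottle with white cap, 54 mm across, 115 mm high, standing. Origin: centre of its underside, z up.
- jar: Bystander: loose white round jar with red lid, 60 mm across, 70 mm high, standing. Origin: centre of its underside, z up.
- tip_box: Bystander: loose blue pipette-tip box with clear lid, 57 x 77 mm, 56 mm high. Origin: centre of its underside, z up.
Mind the look-alikes: they are no part of the job. What is shaped like the bottle but green or yellow is not meant.

How it is judged:
By the outcome, as a careful person would: the job done as asked, in the order asked, and still so for the second after the job is handed in, with the robot touching nothing.
It also fails if it takes over 45 s, if anything falls off the work surface, if the arm or the gripper's body presses on something with over 40 N, if the wrist force passes 120 N, or if a joint passes its speed limit or range.

## Working session

There is one attempt and no reset: what is moved stays moved. The work goes in short steps, Python scripts to look and compute and a tool call to move; the robot and the scene stay as the last step left them, time stands still between calls to the robot, and variables do not carry over. Pictures are saved under pics/ and viewed, at most 10 in all, crops included, and the job is handed in when it is done.

Besides the shell and the picture viewer there is one more tool, called after ">>>" in YAML: its name, and indented under it one key for each argument. carry_out: Moves the arm, as the interface text tells. Its arguments: {"type":"object","properties":{"plan":{"type":"array","items":{"type":"array","items":{"type":"array","items":{"type":"number"}}}}},"required":["plan"]}

```bash
mkdir -p pics; cat > h.py <<'E'
import numpy as np, cv2
from bench import get_obs, camera, hand_in
def pts(c):
    z=c["z_map"];K=c["camera_matrix"];h,w=z.shape
    u,v=np.meshgrid(np.arange(w),np.arange(h))
    P=np.stack([(u-K[0,2])/K[0,0]*z,-(v-K[1,2])/K[1,1]*z,-z],-1)
    T=c["cam_to_world"];return P@T[:3,:3].T+T[:3,3]
def save(c,n): cv2.imwrite(f"pics/{n}.png",c["pixels"][...,::-1])
E
python3 - <<'E'
from h import *
s=camera("side");t=camera("top")
np.savez("a.npz",sp=s["pixels"],tp=t["pixels"],sx=pts(s),tx=pts(t),sz=s["z_map"],tz=t["z_map"])
im=np.vstack([s["pixels"],t["pixels"]])[...,::-1]
cv2.imwrite("pics/a.png",cv2.resize(im,(480,600),interpolation=cv2.INTER_AREA))
save(t,"top0");save(s,"side0")
print(get_obs()); print(t["cam_to_world"],s["cam_to_world"],t["camera_matrix"], {k:v for k,v in t.items() if k not in("pixels","z_map")}.keys())
E
```

```text
{'time_s': 0.1, 'q': array([-1.40729120e+00,  1.81498712e-01,  1.60787267e+00,  7.98967579e-06,
        1.35379815e+00, -2.06304515e-01]), 'dq': array([ 0.00103641, -0.0036451 , -0.00210358,  0.00183751,  0.00012608,
       -0.00041724]), 'joint_efforts': array([ 7.06129395e-04, -4.45874441e+01, -3.52239203e+01, -3.59929672e-04,
        4.09790329e-03, -7.27637001e-06]), 'eef_pos': array([ 0.20776327, -0.53563764,  0.23047334]), 'eef_rot': array([-7.88175935e-04,  9.82953608e-01,  1.83852070e-01,  2.07706657e-05]), 'wrist_force': array([ 0.47531893,  0.00374485, -0.17126045]), 'torque': array([ 0.04334723, -0.0156031 , -0.04766101]), 'grasp_force': 0.0, 'opening': 0.9977355614060415}
[[-0.02812176  0.97989637 -0.19751524  0.40160884]
 [-0.99932551 -0.03222775 -0.01760398  0.00871922]
 [-0.02361555  0.19688697  0.98014174  0.90494982]
 [ 0.          0.          0.          1.        ]] [[ 0.99591177  0.05346953 -0.07280634  0.49543334]
 [-0.08947356  0.69472025 -0.71369339 -0.66472697]
 [ 0.01241919  0.71728989  0.69666418  0.70461024]
 [ 0.          0.          0.          1.        ]] [[400.71905132   0.         317.28188025]
 [  0.         400.71905132 204.6489023 ]
 [  0.           0.           1.        ]] dict_keys(['camera_matrix', 'cam_to_world'])
```

View pics/top0.png

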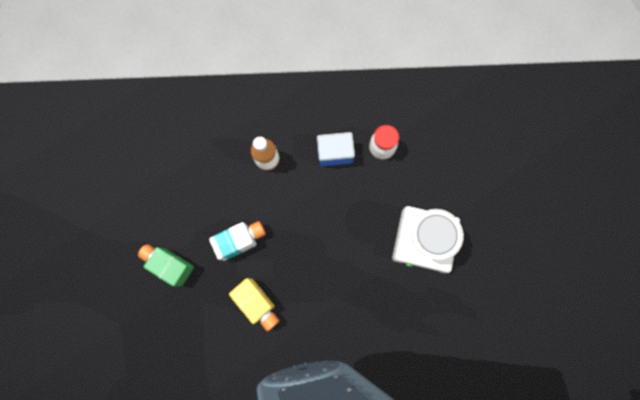

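View pics/side0.png

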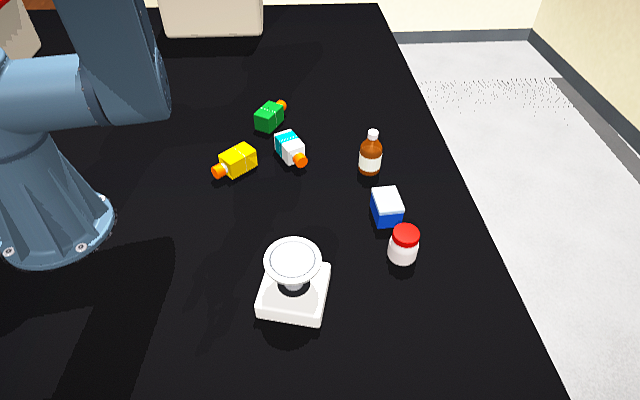

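Top view: the white-and-teal bottle is at about (238,240) with its orange cap at (257,230). The green look-alike is at (168,266) and the yellow one at (253,302). The lift plate is at (437,235). In the side view the teal bottle is at (290,148) and the plate at (292,260). Only the teal-band white one fits the description. I'll confirm that in a crop and measure.

```bash
python3 - <<'E'
from h import *
a=np.load("a.npz")
cv2.imwrite("pics/crop.png",cv2.resize(np.hstack([a["tp"][190:330,130:290],a["sp"][90:230,210:370]])[...,::-1],None,fx=2.5,fy=2.5,interpolation=cv2.INTER_CUBIC))
for n,(r0,r1,c0,c1),(pr0,pr1,pc0,pc1) in (("t",(212,268,203,272),(205,275,405,470)),("s",(122,172,268,312),(230,300,255,330))):
    X=a[n+"x"];p=a[n+"p"];ok=a[n+"z"]>0
    hsv=cv2.cvtColor(p,cv2.COLOR_RGB2HSV)
    sub=X[r0:r1,c0:c1];h=hsv[r0:r1,c0:c1];o=ok[r0:r1,c0:c1]
    col=(h[...,2]>90)&o
    org=col&(h[...,0]<18)&(h[...,1]>150)
    body=col&~org
    top=body&(sub[...,2]>.044)&(sub[...,2]<.056)
    print(n,"body z pct",np.percentile(sub[body][:,2],[5,50,90,97]))
    T=sub[top][:,:2].astype(np.float32)
    print(" toprect",cv2.minAreaRect(T),len(T)," cap mean",sub[org].mean(0),"cap max z",sub[org][:,2].max(),len(sub[org]))
    sub=X[pr0:pr1,pc0:pc1];m=ok[pr0:pr1,pc0:pc1]&(sub[...,2]>.058)
    P=sub[m];zt=np.percentile(P[:,2],70);Q=P[abs(P[:,2]-zt)<.006]
    print(" plate z",np.percentile(P[:,2],[5,30,50,70,95]),"circle",cv2.minEnclosingCircle(Q[:,:2].astype(np.float32)),Q.mean(0))
    m=ok[pr0-0:pr1+30,pc0-15:pc1+10]&(X[pr0:pr1+30,pc0-15:pc1+10][...,2]>.036)&(X[pr0:pr1+30,pc0-15:pc1+10][...,2]<.047)
    print(" housing",cv2.minAreaRect(X[pr0:pr1+30,pc0-15:pc1+10][m][:,:2].astype(np.float32)))
    # bystanders etc: everything above .02
    M=(ok&(X[...,2]>.02)&(X[...,2]<.16)&(X[...,0]>.25)&(X[...,0]<.85)&(abs(X[...,1])<.5)).astype(np.uint8)
    k,l,st,c=cv2.connectedComponentsWithStats(M)
    for i in range(1,k):
        if st[i,4]>80: Y=X[l==i];print("  obj",st[i],Y.min(0).round(3),Y.max(0).round(3))
E
```

```text
t body z pct [-0.00125261  0.04803459  0.05078527  0.0517985 ]
 toprect ((0.501997709274292, 0.21237310767173767), (0.050640303641557693, 0.079890675842762), 24.781551361083984) 859  cap mean [0.52572403 0.15574346 0.02291536] cap max z 0.03940817245537098 99
 plate z [0.11142676 0.11300032 0.11374284 0.11447338 0.11602103] circle ((0.4944908320903778, -0.2111874520778656), 0.05019993335008621) [ 0.49388831 -0.21084515  0.1137172 ]
 housing ((0.49433499574661255, -0.21104443073272705), (0.11966681480407715, 0.1192229688167572), 74.22476196289062)
  obj [371 125  28  32 669] [ 0.688 -0.16   0.02 ] [ 0.744 -0.102  0.074]
  obj [318 133  36  31 956] [ 0.676 -0.059  0.02 ] [0.737 0.018 0.06 ]
  obj [251 137  27  31 622] [0.669 0.112 0.02 ] [0.72  0.166 0.117]
  obj [ 394  207   69   65 3396] [ 0.424 -0.283  0.02 ] [ 0.565 -0.139  0.12 ]
  obj [ 210  222   55   38 1136] [0.464 0.144 0.02 ] [0.543 0.258 0.054]
  obj [ 139  245   52   41 1186] [0.411 0.307 0.02 ] [0.5   0.419 0.054]
  obj [ 230  279   49   52 1211] [0.313 0.115 0.021] [0.419 0.214 0.053]
s body z pct [0.00142447 0.04094518 
[... 318 characters left out ...]
3, -0.21128398180007935), 0.050941672176122665) [ 0.49474515 -0.21462064  0.11336518]
 housing ((0.4947463870048523, -0.2125440239906311), (0.1189243346452713, 0.11947445571422577), 74.6764907836914)
  obj [253 101  34  27 585] [0.409 0.305 0.02 ] [0.501 0.413 0.052]
  obj [274 130  34  36 740] [0.464 0.141 0.02 ] [0.544 0.256 0.052]
  obj [359 130  24  41 719] [0.669 0.112 0.02 ] [0.723 0.152 0.116]
  obj [211 142  46  36 891] [0.313 0.115 0.02 ] [0.42  0.212 0.052]
  obj [ 370  186   35   38 1009] [ 0.676 -0.061  0.02 ] [0.735 0.019 0.058]
  obj [388 223  32  38 941] [ 0.688 -0.162  0.02 ] [ 0.747 -0.104  0.072]
  obj [ 254  237   77   87 4992] [ 0.424 -0.284  0.02 ] [ 0.566 -0.16   0.118]
```

View pics/crop.png

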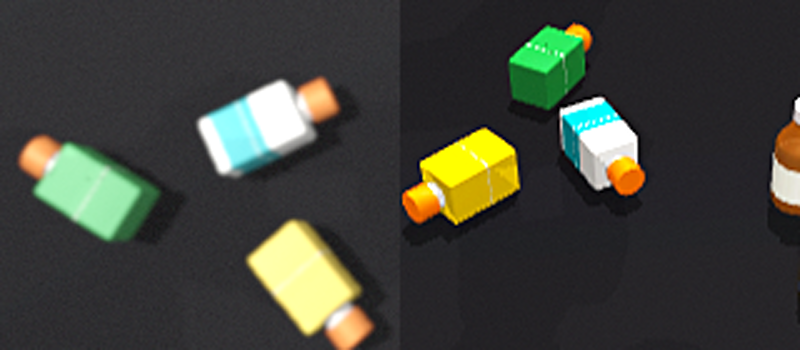

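The crop confirms it: only the middle bottle is white with a teal band and orange cap. It lies at (0.502, 0.212), with the cap direction at about azimuth -64.5°. The plate centre is (0.494, -0.211) and its top is about 0.1135 m up. I'll start moving towards the bottle.

>>> carry_out:
  plan:
    - [[0.012,0.038,0.004,0,0,0.11,1],[0.024,0.076,0.008,0,0,0.22,1],[0.036,0.114,0.012,0,0,0.33,1],[0.048,0.152,0.016,0,0,0.44,1],[0.06,0.19,0.02,0,0,0.55,1]]

```text
time_s: 0.52
eef_pos: [0.2678, -0.3441, 0.2508]
eef_rot: [-0.001, 0.895, 0.446, 0.0]
wrist_force: [0.6, -0.3, 0.2]
opening: 1.001
grasp_force: 0.0
```

>>> carry_out:
  plan:
    - [[0.016,0.037,0,0,0,0.11,1],[0.032,0.074,0,0,0,0.22,1],[0.048,0.111,0,0,0,0.33,1],[0.064,0.148,0,0,0,0.44,1],[0.08,0.185,0,0,0,0.55,1]]

```text
time_s: 0.93
eef_pos: [0.3479, -0.1592, 0.2512]
eef_rot: [0.0, 0.74, 0.672, 0.0]
wrist_force: [0.2, -0.7, -0.3]
opening: 1.0
grasp_force: 0.0
```

>>> carry_out:
  plan:
    - [[0.016,0.037,0,0,0,0.11,1],[0.032,0.074,0,0,0,0.22,1],[0.048,0.111,0,0,0,0.33,1],[0.064,0.148,0,0,0,0.44,1],[0.08,0.185,0,0,0,0.55,1]]

```text
time_s: 1.35
eef_pos: [0.428, 0.0261, 0.2512]
eef_rot: [0.0, 0.53, 0.848, -0.0]
wrist_force: [1.0, -0.7, 0.3]
opening: 1.006
grasp_force: 0.0
```

```bash
cat >> h.py <<'E'
from scipy.spatial.transform import Rotation as Ro
def st():
    o=get_obs(); w,x,y,z=o["eef_rot"]; R=Ro.from_quat([x,y,z,w])
    print("t",o["time_s"],"p",o["eef_pos"].round(4),"F",o["wrist_force"].round(1),"open",round(o["opening"],3),"grip",round(o["grasp_force"],1),"q",o["q"].round(2)); return o,R
def goal(b,th,sy=-1):
    b=np.array([*b,0])/np.hypot(*b);k=np.cross(b,[0,0,1]);z=-np.array([0,0,1])*np.cos(th)-b*np.sin(th);y=sy*k
    return Ro.from_matrix(np.stack([np.cross(y,z),y,z],1))
E
python3 - <<'E'
from h import *
o,R=st()
g=goal((.43,-.903),np.radians(25))
print((np.array([.4985,.219,.15])-o["eef_pos"]).round(4),(g*R.inv()).as_rotvec().round(3))
E
```

```text
t 1.35 p [0.428  0.0261 0.2512] F [ 1.  -0.7  0.3] open 1.006 grip 0.0 q [-0.22 -0.18  1.93 -0.    1.39 -0.67]
[ 0.0705  0.1929 -0.1012] [ 0.393  0.19  -0.01 ]
```

>>> carry_out:
  plan:
    - [[0.014,0.038,-0.005,0.078,0.038,0,1],[0.028,0.076,-0.01,0.157,0.076,0,1],[0.042,0.114,-0.015,0.236,0.114,0,1],[0.056,0.152,-0.02,0.314,0.152,-0.005,1],[0.07,0.19,-0.03,0.393,0.19,-0.01,1]]

```text
time_s: 1.77
eef_pos: [0.499, 0.2159, 0.222]
eef_rot: [-0.184, 0.523, 0.824, 0.116]
wrist_force: [0.0, -0.9, 0.9]
opening: 1.002
grasp_force: 0.0
```

```bash
python3 - <<'E'
from h import *
o,R=st()
c=camera("wrist");X=pts(c);save(c,"w1")
hsv=cv2.cvtColor(c["pixels"],cv2.COLOR_RGB2HSV);ok=(c["z_map"]>0)&(hsv[...,2]>90)&(abs(X[...,0]-.505)<.08)&(abs(X[...,1]-.205)<.09)
org=ok&(hsv[...,0]<18)&(hsv[...,1]>150)
top=ok&~org&(abs(X[...,2]-.05)<.005)
print(cv2.minAreaRect(X[top][:,:2].astype(np.float32)),top.sum(),np.median(X[top][:,2]),"cap",X[org].mean(0),org.sum())
g=goal((.43,-.903),np.radians(25))
print((np.array([.4985,.219,.010])-o["eef_pos"]).round(4),(g*R.inv()).as_rotvec().round(3))
E
```

```text
t 1.7667 p [0.499  0.2159 0.222 ] F [ 0.  -0.9  0.9] open 1.002 grip 0.0 q [-0.04  0.2   1.67  0.39  1.5  -0.56]
((0.5030724406242371, 0.2145514190196991), (0.050023965537548065, 0.0782451182603836), 24.945924758911133) 2794 0.04959885280466986 cap [0.52203648 0.15672349 0.0239445 ] 85
[-0.0005  0.0031 -0.212 ] [-0.003 -0.003  0.005]
```

View pics/w1.png

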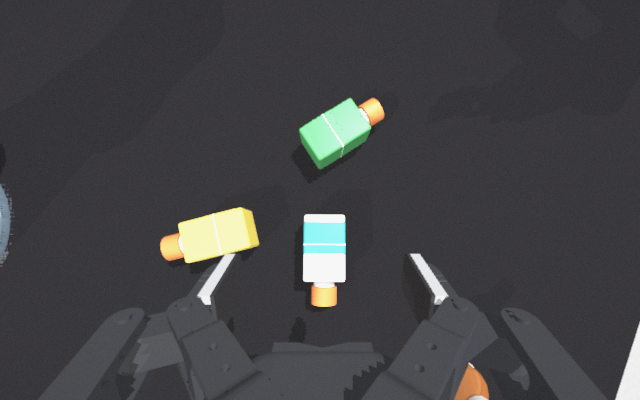

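The wrist view shows the teal bottle square between the fingers (body at 325,248; cap at 324,295), and the yellow one clear of the left finger. Descending.

>>> carry_out:
  plan:
    - [[0,0,-0.03,0,0,0,1],[0,0.001,-0.06,0,0,0,1],[0,0.002,-0.09,0,0,0,1],[0,0.003,-0.12,0,0,0.003,1],[0,0.003,-0.15,0,0,0.005,1]]

```text
time_s: 2.23
eef_pos: [0.4973, 0.2169, 0.0696]
eef_rot: [-0.184, 0.521, 0.825, 0.114]
wrist_force: [-0.0, 0.9, -0.2]
opening: 0.997
grasp_force: 0.0
```

>>> carry_out:
  plan:
    - [[0,0,-0.015,0,0,0,1],[0,0,-0.03,0,0,0,1],[0,0,-0.045,0,0,0,1],[0,0,-0.055,0,0,0,1],[0,0,-0.061,0,0,0,1]]

```text
time_s: 2.65
eef_pos: [0.4967, 0.2168, 0.0088]
eef_rot: [-0.185, 0.522, 0.825, 0.114]
wrist_force: [-0.7, -0.7, -1.0]
opening: 1.0
grasp_force: 0.0
```

>>> carry_out:
  plan:
    - [[0,0,0,0,0,0,0.7],[0,0,0,0,0,0,0.5],[0,0,0,0,0,0,0.3],[0,0,0,0,0,0,0],[0,0,0,0,0,0,0]]

```text
time_s: 3.07
eef_pos: [0.4991, 0.2167, 0.0114]
eef_rot: [-0.183, 0.521, 0.826, 0.115]
wrist_force: [1.8, -0.9, 3.3]
opening: 0.578
grasp_force: 63.2
```

>>> carry_out:
  plan:
    - [[0,0,0,0,0,0,0],[0,0,0,0,0,0,0],[0,0,0,0,0,0,0],[0,0,0,0,0,0,0],[0,0,0,0,0,0,0]]

```text
time_s: 3.48
eef_pos: [0.499, 0.2167, 0.0114]
eef_rot: [-0.183, 0.521, 0.825, 0.115]
wrist_force: [1.2, -1.5, 6.0]
opening: 0.579
grasp_force: 63.4
```

>>> carry_out:
  plan:
    - [[0,0,0.01,0,0,0,0],[0,0,0.03,0,0,0,0],[0,0,0.06,0,0,0,0],[0,0,0.095,0,0,0,0],[0,0,0.13,0,0,0,0]]

```text
time_s: 3.9
eef_pos: [0.4961, 0.2168, 0.1409]
eef_rot: [-0.185, 0.522, 0.825, 0.113]
wrist_force: [0.6, 0.7, -2.9]
opening: 0.58
grasp_force: 62.8
```

>>> carry_out:
  plan:
    - [[0,-0.015,0.03,0,0,0.05,0],[0,-0.035,0.06,0,0,0.1,0],[0,-0.065,0.09,0,0,0.15,0],[0,-0.1,0.12,0,0,0.2,0],[0,-0.13,0.14,0,0,0.25,0]]

```text
time_s: 4.32
eef_pos: [0.4969, 0.0862, 0.2824]
eef_rot: [-0.197, 0.413, 0.885, 0.09]
wrist_force: [1.6, -0.5, -3.7]
opening: 0.579
grasp_force: 62.8
```

>>> carry_out:
  plan:
    - [[0,-0.03,0,0,0,0.05,0],[0,-0.06,0,0,0,0.1,0],[0,-0.09,0,0,0,0.15,0],[0,-0.12,0,0,0,0.2,0],[0,-0.15,0,0,0,0.256,0]]

```text
time_s: 4.73
eef_pos: [0.4969, -0.0643, 0.2802]
eef_rot: [-0.207, 0.297, 0.93, 0.065]
wrist_force: [0.2, -0.0, -2.5]
opening: 0.576
grasp_force: 62.8
```

```bash
python3 - <<'E'
from h import *
o,R=st()
a=np.radians(-35.5);b=np.array([np.cos(a),np.sin(a),0])
g=Ro.from_rotvec(np.cross(b,[0,0,1])*np.pi/2)*goal(b[:2],np.radians(25))
print("toolz goal",g.as_matrix()[:,2]); print((np.array([.505,-.219,.26])-o["eef_pos"]).round(4),(g*R.inv()).as_rotvec().round(3))
E
```

```text
t 4.7333 p [ 0.4969 -0.0643  0.2802] F [ 0.2 -0.  -2.5] open 0.576 grip 62.8 q [-0.42  0.27  1.46  0.08  1.84 -1.37]
toolz goal [ 0.73783923 -0.52629561 -0.42261826]
[ 0.0081 -0.1547 -0.0202] [-0.91  -1.282  0.002]
```

>>> carry_out:
  plan:
    - [[0,-0.01,0,-0.06,-0.085,0,0],[0,-0.02,0,-0.12,-0.17,0,0],[0.001,-0.03,0,-0.18,-0.255,0,0],[0.002,-0.04,0,-0.24,-0.34,0,0],[0.003,-0.05,0,-0.303,-0.427,0,0]]

```text
time_s: 5.15
eef_pos: [0.5003, -0.1134, 0.2804]
eef_rot: [0.043, 0.306, 0.951, -0.014]
wrist_force: [-1.1, -0.3, -3.1]
opening: 0.579
grasp_force: 62.8
```

>>> carry_out:
  plan:
    - [[0,-0.01,0,-0.06,-0.085,0,0],[0,-0.02,0,-0.12,-0.17,0,0],[0.001,-0.03,0,-0.18,-0.255,0,0],[0.002,-0.04,0,-0.24,-0.34,0,0],[0.003,-0.05,0,-0.303,-0.427,0,0]]

```text
time_s: 5.57
eef_pos: [0.5029, -0.1628, 0.2801]
eef_rot: [0.288, 0.291, 0.908, -0.092]
wrist_force: [-0.1, -1.2, -2.7]
opening: 0.577
grasp_force: 62.9
```

>>> carry_out:
  plan:
    - [[0,-0.01,0,-0.06,-0.085,0,0],[0,-0.02,0,-0.12,-0.17,0,0],[0.001,-0.03,-0.005,-0.18,-0.255,0,0],[0.002,-0.04,-0.01,-0.24,-0.34,0,0],[0.002,-0.054,-0.02,-0.303,-0.427,0,0]]

```text
time_s: 5.98
eef_pos: [0.4994, -0.2122, 0.2682]
eef_rot: [0.504, 0.26, 0.808, -0.161]
wrist_force: [40.3, 2.1, 60.4]
opening: 0.581
grasp_force: 63.6
```

```bash
cat >m.py <<'E'
from h import *
def m(n):
    o,R=st()
    a=np.radians(-35.5);b=np.array([np.cos(a),np.sin(a),0])
    g=Ro.from_rotvec(np.cross(b,[0,0,1])*np.pi/2)*goal(b[:2],np.radians(25))
    print((np.array([.505,-.219,.1487])-o["eef_pos"]).round(4),(g*R.inv()).as_rotvec().round(3))
    s=camera("side");t=camera("top")
    cv2.imwrite(f"pics/{n}.png",np.hstack([cv2.resize(s["pixels"][60:330,180:420],(400,450)),cv2.resize(t["pixels"][150:330,340:500],(400,450))])[...,::-1])
    for k,c in (("s",s),("t",t)):
        X=pts(c);h=cv2.cvtColor(c["pixels"],cv2.COLOR_RGB2HSV)
        ok=(c["z_map"]>0)&(abs(X[...,0]-.5)<.09)&(abs(X[...,1]+.21)<.09)&(X[...,2]>.1)&(X[...,2]<.4)
        org=ok&(h[...,0]<18)&(h[...,1]>150)&(h[...,2]>80);P=X[org]
        z=np.percentile(P[:,2],97);Q=P[P[:,2]>z-.005]
        print(k,"cap top z",z.round(4),"centre",Q.mean(0).round(4),"circ",cv2.minEnclosingCircle(Q[:,:2].astype(np.float32)),len(Q))
        if len(Q)>20:
            A=np.c_[Q[:,:2]-Q[:,:2].mean(0),np.ones(len(Q))];print("  slope",np.linalg.lstsq(A,Q[:,2],rcond=None)[0][:2].round(3))
        teal=ok&(h[...,0]>80)&(h[...,0]<100)&(h[...,1]>120)&(h[...,2]>60)
        print("  teal n",teal.sum(),X[teal].min(0).round(4),X[teal].max(0).round(4),X[teal].mean(0).round(4)) if teal.sum() else None
        np.savez(f"{n}{k}.npz",X=X,p=c["pixels"])
E
python3 -c "from m import m;m('m1')"
```

```text
t 5.9833 p [ 0.4994 -0.2122  0.2682] F [40.3  2.1 60.4] open 0.581 grip 63.6 q [-0.62 -0.42  2.45 -0.26 -0.   -1.31]
[ 0.0056 -0.0068 -0.1195] [-0.014 -0.015  0.002]
s cap top z 0.3404 centre [ 0.4891 -0.2181  0.3382] circ ((0.48958471417427063, -0.20961067080497742), 0.015540046617388725) 79
  slope [-0.008  0.02 ]
  teal n 536 [ 0.4545 -0.2405  0.2403] [ 0.521  -0.2015  0.2783] [ 0.4952 -0.2255  0.2583]
t cap top z 0.333 centre [ 0.483  -0.2014  0.3307] circ ((0.4853358268737793, -0.2063104659318924), 0.01624181866645813) 37
  slope [ 0.001 -0.063]
  teal n 70 [ 0.4485 -0.2098  0.2387] [ 0.4689 -0.1814  0.2617] [ 0.4577 -0.1962  0.2497]
```

View pics/m1.png

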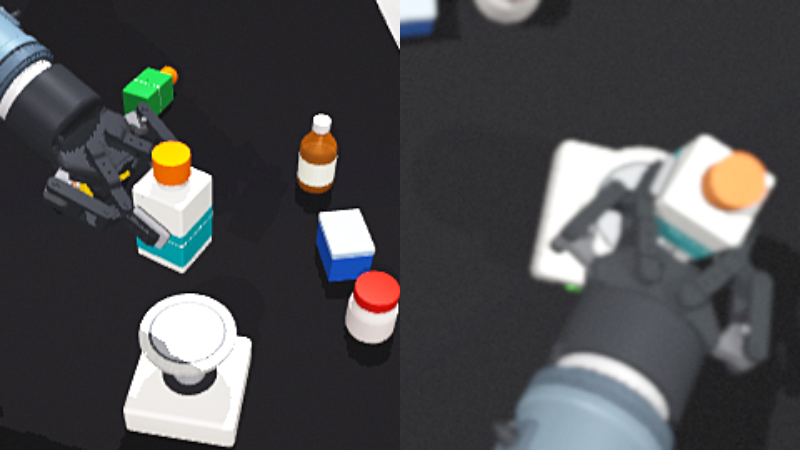

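Joint 5 has hit its 0 limit, because the tool is in line with the forearm, and the wrist force shows it. The bottle is held upright. I'll back off the pitch, yaw the tool to the left so the wrist bends sideways, then pitch up again.

>>> carry_out:
  plan:
    - [[0,0,0,0.06,0.085,0,0],[0,0,0,0.12,0.17,0,0],[0,0,0,0.18,0.255,0,0],[0,0,0.01,0.24,0.34,0,0],[0,0,0.02,0.303,0.427,0,0]]

```text
time_s: 6.5
eef_pos: [0.5021, -0.213, 0.2942]
eef_rot: [0.278, 0.292, 0.911, -0.089]
wrist_force: [1.4, -1.0, -3.2]
opening: 0.581
grasp_force: 64.4
```

```bash
python3 -c "from h import st;st()"
```

```text
t 6.5 p [ 0.5021 -0.213   0.2942] F [ 1.4 -1.  -3.2] open 0.581 grip 64.4 q [-0.62 -0.32  2.06 -0.    0.81 -1.57]
```

>>> carry_out:
  plan:
    - [[0,0,0,0,0,0.1,0],[0,0,0,0,0,0.2,0],[0,0,0,0,0,0.3,0],[0,0,0,0,0,0.4,0],[0,0,0,0,0,0.5,0]]

```text
time_s: 6.92
eef_pos: [0.5026, -0.2135, 0.2938]
eef_rot: [0.294, 0.055, 0.954, -0.018]
wrist_force: [-0.7, -1.0, -2.8]
opening: 0.585
grasp_force: 64.4
```

>>> carry_out:
  plan:
    - [[0,0,0,0,0,0.1,0],[0,0,0,0,0,0.2,0],[0,0,0,0,0,0.3,0],[0,0,0,0,0,0.4,0],[0,0,0,0,0,0.5,0]]

```text
time_s: 7.33
eef_pos: [0.5023, -0.2145, 0.2934]
eef_rot: [0.289, -0.183, 0.938, 0.054]
wrist_force: [0.7, -0.2, -3.8]
opening: 0.577
grasp_force: 64.4
```

```bash
python3 - <<'E'
from h import *
o,R=st();M=R.as_matrix();z=M[:,2];print(z.round(3))
# bottle axis in tool frame: 25 deg geometry; up-axis error
ax=np.array([0,0,0])
for s in (1,-1):
    a=-np.sin(np.radians(25))*z+s*np.cos(np.radians(25))*M[:,0];print(s,a.round(3), np.degrees(np.arctan2(z[1],z[0])))
E
```

```text
t 7.3333 p [ 0.5023 -0.2145  0.2934] F [ 0.7 -0.2 -3.8] open 0.577 grip 64.4 q [-0.97 -0.15  1.93  0.61  1.27 -3.08]
[ 0.522  0.206 -0.828]
1 [-0.916 -0.37  -0.159] 21.550660122014527
-1 [0.474 0.195 0.858] 21.550660122014527
```

```bash
cat > k.py <<'E'
from h import *
from scipy.optimize import least_squares
D=[([-1.4073,.1815,1.6079,0,1.3538,-.2063],[.2078,-.5356,.2305],[-.0008,.98295,.18385,0]),
([-.22,-.18,1.93,0,1.39,-.67],[.428,.0261,.2512],[0,.53,.848,0]),
([-.04,.2,1.67,.39,1.5,-.56],[.499,.2159,.222],[-.184,.523,.824,.116]),
([-.42,.27,1.46,.08,1.84,-1.37],[.4969,-.0643,.2802],[-.207,.297,.93,.065]),
([-.62,-.32,2.06,0,.81,-1.57],[.5021,-.213,.2942],[.278,.292,.911,-.089]),
([-.97,-.15,1.93,.61,1.27,-3.08],[.5023,-.2145,.2934],[.289,-.183,.938,.054])]
def fk(q,p):
    A=Ro.from_euler("z",q[0]);B=A*Ro.from_euler("y",q[1]);C=A*Ro.from_euler("y",q[1]+q[2])
    R=C*Ro.from_euler("ZYZ",[q[3],q[4],q[5]+p[6]])
    return A.apply([p[4],p[0],p[1]])+B.apply([0,0,p[2]])+C.apply([p[5],0,p[3]])+R.apply([0,0,p[7]]),R
def Q(e): w,x,y,z=e; return Ro.from_quat([x,y,z,w])
def res(p): return np.concatenate([np.r_[(fk(q,p)[0]-x),.3*(fk(q,p)[1]*Q(e).inv()).as_rotvec()] for q,x,e in D])
best=min((least_squares(res,[.1,.3,.4,.35,0,0,c,.25]) for c in (0,1.57,3.1,-1.57)),key=lambda r:r.cost)
p=best.x
def goalR(az,th=25):
    a=np.radians(az);b=np.array([np.cos(a),np.sin(a),0]);return Ro.from_rotvec(np.cross(b,[0,0,1])*np.pi/2)*goal(b[:2],np.radians(th))
lo=np.array([-2.99,-.89,.3,-1.14,0,-3.12]);hi=np.array([2.99,2.07,2.58,4.28,2.63,3.12])
def ik(x,R,q0):
    f=lambda q:np.r_[fk(q,p)[0]-x,.3*(fk(q,p)[1]*R.inv()).as_rotvec()]
    return least_squares(f,np.clip(q0,lo+.01,hi-.01),bounds=(lo,hi))
if __name__=="__main__":
    print(p.round(3),best.cost,np.abs(best.fun).max())
    for az in range(-150,120,15):
        out={}
        for s in range(40):
            q0=np.random.default_rng(s).uniform(lo,hi);q0[0]=-.6
            a=np.radians(az);ok=[]
            for z in (.27,.149):
                r=ik([.494+.0136*np.cos(a),-.211+.0136*np.sin(a),z],goalR(az),q0)
                if r.cost>1e-6: break
                ok.append(r.x.round(2));q0=r.x
            if len(ok)==2 and min((ok[1]-lo).min(),(hi-ok[1]).min())>.08: out[tuple(ok[1].round(1))]=ok[0]
        for v,u in out.items(): print(az,"low",v,"high",u)
E
python3 k.py
```

```text
[0.118 0.303 0.438 0.513 0.    0.077 1.571 0.317] 1.5685754273351348e-05 0.0028699094836487915
-150 low (np.float64(-0.3), np.float64(0.8), np.float64(1.3), np.float64(-0.8), np.float64(1.9), np.float64(0.9)) high [-0.26  0.66  1.26 -0.81  2.05  0.72]
-135 low (np.float64(-0.2), np.float64(0.7), np.float64(1.4), np.float64(-0.9), np.float64(1.8), np.float64(0.8)) high [-0.2   0.56  1.4  -0.91  1.87  0.64]
-120 low (np.float64(-0.2), np.float64(0.6), np.float64(1.6), np.float64(-1.0), np.float64(1.6), np.float64(0.7)) high [-0.15  0.45  1.57 -1.01  1.69  0.57]
0 low (np.float64(-1.2), np.float64(0.1), np.float64(2.4), np.float64(1.6), np.float64(1.0), np.float64(2.3)) high [-1.16 -0.3   2.38  1.34  1.02  2.78]
15 low (np.float64(-1.2), np.float64(0.2), np.float64(2.3), np.float64(1.4), np.float64(1.2), np.float64(2.3)) high [-1.22 -0.12  2.24  1.23  1.28  2.66]
30 low (np.float64(-1.2), np.float64(0.3), np.float64(2.1), np.float64(1.2), np.float64(1.4), np.float64(2.3)) high [-1.21  0.05  2.08  1.12  1.47  2.57]
45 low (np.float64(-1.2), np.float64(0.4), np.float64(1.9), np.float64(1.0), np.float64(1.5), np.float64(2.3)) high [-1.17  0.2   1.9   1.    1.65  2.5 ]
60 low (np.float64(-1.1), np.float64(0.5), np.float64(1.8), np.float64(0.9), np.float64(1.7), np.float64(2.2)) high [-1.11  0.34  1.73  0.89  1.81  2.43]
75 low (np.float64(-1.0), np.float64(0.6), np.float64(1.6), np.float64(0.7), np.float64(1.8), np.float64(2.2)) high [-1.03  0.46  1.55  0.78  1.97  2.35]
90 low (np.float64(-1.0), np.float64(0.7), np.float64(1.4), np.float64(0.6), np.float64(2.0), np.float64(2.1)) high [-0.95  0.57  1.39  0.67  2.11  2.25]
105 low (np.float64(-0.9), np.float64(0.8), np.float64(1.3), np.float64(0.5), np.float64(2.1), np.float64(2.0)) high [-0.86  0.67  1.24  0.53  2.25  2.12]
```

```bash
cat > path.py <<'E'
from k import *
o,R=st();q=o["q"]
az=np.degrees(np.arctan2(*R.as_matrix()[[1,0],2]));th0=np.degrees(np.arcsin(-R.as_matrix()[2,2]))
# goalR(az,25) composed: tool depression angle d -> rotate about k by (25-d)
def ori(az,d):
    a=np.radians(az);k=np.array([np.sin(a),-np.cos(a),0])
    return Ro.from_rotvec(k*np.radians(25-d))*goalR(az)
print(az,th0,(ori(az,th0)*R.inv()).magnitude())
F=-140;x0=o["eef_pos"];a=np.radians(F);x1=np.array([.494+.0136*np.cos(a),-.211+.0136*np.sin(a),.26])
W=[(az,d,0) for d in np.linspace(th0,90,5)]+[(y,90,s) for y,s in zip(np.linspace(az,F,21)[1:],np.linspace(0,1,20))]+[(F,d,1) for d in np.linspace(90,25,10)[1:]]
for y,d,s in W:
    r=ik(x0+s*(x1-x0),ori(y,d),q);print(round(y),round(d),r.x.round(2),"BAD" if r.cost>1e-5 else "",np.abs(r.x-q).max().round(2));q=r.x
for z in (.2,.149): r=ik([*x1[:2],z],ori(F,25),q);q=r.x;print(z,q.round(2),r.cost)
print("vertical rotvec",(ori(az,90)*R.inv()).as_rotvec().round(3),"x1",x1.round(4))
E
python3 path.py
```

```text
t 7.3333 p [ 0.5023 -0.2145  0.2934] F [ 0.7 -0.2 -3.8] open 0.577 grip 64.4 q [-0.97 -0.15  1.93  0.61  1.27 -3.08]
21.550660122014527 55.857626998513425 0.008207003890085681
22 56 [-0.97 -0.15  1.93  0.61  1.27 -3.07]  0.01
22 64 [-0.88 -0.11  1.85  0.44  1.29 -2.92]  0.17
22 73 [-0.79 -0.06  1.77  0.28  1.33 -2.79]  0.16
22 81 [-0.7  -0.    1.69  0.13  1.39 -2.67]  0.15
22 90 [-0.62  0.07  1.6   0.    1.47 -2.57]  0.13
13 90 [-0.62  0.07  1.6  -0.    1.47 -2.43]  0.14
5 90 [-0.62  0.07  1.61 -0.    1.46 -2.29]  0.14
-3 90 [-0.62  0.07  1.61 -0.    1.46 -2.15]  0.14
-11 90 [-0.63  0.07  1.62 -0.    1.46 -2.01]  0.14
-19 90 [-0.63  0.07  1.62 -0.    1.45 -1.87]  0.14
-27 90 [-0.63  0.07  1.63 -0.    1.45 -1.73]  0.14
-35 90 [-0.63  0.07  1.63 -0.    1.44 -1.59]  0.14
-43 90 [-0.63  0.07  1.63 -0.    1.44 -1.45]  0.14
-51 90 [-0.63  0.07  1.64 -0.    1.44 -1.31]  0.14
-59 90 [-0.64  0.06  1.64 -0.    1.43 -1.17]  0.14
-67 90 [-0.64  0.06  1.65 -0.    1.43 -1.03]  0.14
-75 90 [-0.64  0.06  1.65 -0.    1.43 -0.89]  0.14
-83 90 [-0.64  0.06  1.66 -0.    1.42 -0.75]  0.14
-92 90 [-0.64  
[... 312 characters left out ...]
0.06  1.68 -0.    1.4   0.22]  0.14
-140 83 [-0.58  0.1   1.64 -0.12  1.43  0.31]  0.12
-140 76 [-0.51  0.15  1.6  -0.24  1.48  0.4 ]  0.11
-140 68 [-0.45  0.21  1.56 -0.34  1.54  0.47]  0.11
-140 61 [-0.39  0.27  1.52 -0.44  1.6   0.52]  0.1
-140 54 [-0.34  0.34  1.48 -0.54  1.66  0.57]  0.09
-140 47 [-0.3   0.4   1.45 -0.63  1.73  0.61]  0.09
-140 39 [-0.27  0.47  1.41 -0.71  1.79  0.64]  0.08
-140 32 [-0.24  0.54  1.38 -0.79  1.86  0.66]  0.08
-140 25 [-0.22  0.61  1.36 -0.87  1.92  0.68]  0.08
0.2 [-0.22  0.69  1.37 -0.85  1.86  0.75] 7.619351045957658e-29
0.149 [-0.22  0.76  1.37 -0.83  1.81  0.81] 4.325964618736819e-29
vertical rotvec [-0.217  0.555 -0.008] x1 [ 0.4836 -0.2197  0.26  ]
```

The model fits to about 3 mm. Placing with the tool at azimuth -140° keeps every joint well inside its range, so I'll unwind: tool vertical, yaw -161.5°, then pitch up.

>>> carry_out:
  plan:
    - [[0,0,0,-0.043,0.111,0,0],[0,0,0,-0.087,0.222,0,0],[0,0,0,-0.13,0.333,0,0],[0,0,0,-0.174,0.444,-0.005,0],[0,0,0,-0.217,0.555,-0.008,0]]

```text
time_s: 7.75
eef_pos: [0.5036, -0.2143, 0.2947]
eef_rot: [-0.001, -0.184, 0.983, -0.003]
wrist_force: [-0.6, -0.4, -3.5]
opening: 0.581
grasp_force: 64.3
```

>>> carry_out:
  plan:
    - [[0,0,0,0,0,-0.112,0],[0,0,0,0,0,-0.225,0],[0,0,0,0,0,-0.338,0],[0,0,0,0,0,-0.451,0],[-0.004,-0.001,0,0,0,-0.564,0]]

```text
time_s: 8.17
eef_pos: [0.4996, -0.2144, 0.293]
eef_rot: [0.001, 0.099, 0.995, -0.0]
wrist_force: [0.0, 0.1, -2.6]
opening: 0.58
grasp_force: 64.4
```

>>> carry_out:
  plan:
    - [[0,0,0,0,0,-0.112,0],[0,0,0,0,0,-0.225,0],[0,0,0,0,0,-0.338,0],[0,0,0,0,0,-0.451,0],[-0.004,-0.001,0,0,0,-0.564,0]]

```text
time_s: 8.58
eef_pos: [0.4954, -0.2156, 0.2931]
eef_rot: [0.001, 0.372, 0.928, 0.001]
wrist_force: [-0.9, 0.5, -3.3]
opening: 0.577
grasp_force: 64.5
```

>>> carry_out:
  plan:
    - [[0,0,0,0,0,-0.112,0],[0,0,0,0,0,-0.225,0],[0,0,0,0,0,-0.338,0],[0,0,0,0,0,-0.451,0],[-0.004,-0.001,0,0,0,-0.564,0]]

```text
time_s: 9.0
eef_pos: [0.4914, -0.2166, 0.2931]
eef_rot: [0.001, 0.616, 0.788, 0.001]
wrist_force: [-1.8, -0.3, -3.3]
opening: 0.572
grasp_force: 64.4
```

>>> carry_out:
  plan:
    - [[0,0,0,0,0,-0.112,0],[0,0,0,0,0,-0.225,0],[0,0,0,0,0,-0.338,0],[0,0,0,0,0,-0.451,0],[-0.004,-0.001,0,0,0,-0.564,0]]

```text
time_s: 9.42
eef_pos: [0.4874, -0.2176, 0.2932]
eef_rot: [0.001, 0.811, 0.586, 0.002]
wrist_force: [0.4, -0.2, -2.7]
opening: 0.582
grasp_force: 64.4
```

>>> carry_out:
  plan:
    - [[0,0,0,0,0,-0.112,0],[0,0,0,0,0,-0.225,0],[0,0,0,0,0,-0.338,0],[0,0,0,0,0,-0.451,0],[-0.003,-0.001,0,0,0,-0.564,0]]

```text
time_s: 9.83
eef_pos: [0.4844, -0.2186, 0.2931]
eef_rot: [0.001, 0.942, 0.337, 0.002]
wrist_force: [0.5, 0.1, -3.3]
opening: 0.583
grasp_force: 64.4
```

```bash
python3 - <<'E'
from k import *
o,R=st();g=goalR(-140)
print((np.array([.4836,-.2197,.26])-o["eef_pos"]).round(4),(g*R.inv()).as_rotvec().round(3))
E
```

```text
t 9.8333 p [ 0.4844 -0.2186  0.2931] F [ 0.5  0.1 -3.3] open 0.583 grip 64.4 q [-0.65  0.03  1.64  0.    1.46  0.23]
[-0.0008 -0.0011 -0.0331] [-0.725  0.878  0.008]
```

>>> carry_out:
  plan:
    - [[0,0,0,-0.072,0.088,0,0],[0,0,0,-0.145,0.176,0,0],[0,0,0,-0.217,0.264,0,0],[0,0,0,-0.29,0.351,0,0],[0,0,0,-0.362,0.439,0.004,0]]

```text
time_s: 10.25
eef_pos: [0.485, -0.2183, 0.2938]
eef_rot: [0.097, 0.902, 0.327, -0.263]
wrist_force: [-0.5, -0.2, -3.0]
opening: 0.578
grasp_force: 64.3
```

>>> carry_out:
  plan:
    - [[0,0,0,-0.072,0.088,0,0],[0,0,0,-0.145,0.176,0,0],[0,0,0,-0.217,0.264,0,0],[0,0,-0.01,-0.29,0.351,0,0],[0,-0.001,-0.02,-0.362,0.439,0.004,0]]

```text
time_s: 10.67
eef_pos: [0.4854, -0.2188, 0.2727]
eef_rot: [0.184, 0.792, 0.289, -0.505]
wrist_force: [-0.7, -0.3, -3.1]
opening: 0.583
grasp_force: 64.5
```

```bash
python3 - <<'E'
from k import *
from m import m
m("m2")
o,R=st();g=goalR(-140)
print((np.array([.4836,-.2197,.149])-o["eef_pos"]).round(4),(g*R.inv()).as_rotvec().round(3))
E
```

```text
t 10.6667 p [ 0.4854 -0.2188  0.2727] F [-0.7 -0.3 -3.1] open 0.583 grip 64.5 q [-0.21  0.6   1.34 -0.88  1.94  0.66]
[ 0.0196 -0.0002 -0.124 ] [ 1.000e-03 -1.000e-03  1.822e+00]
s cap top z 0.3452 centre [ 0.4962 -0.2233  0.3431] circ ((0.4963247776031494, -0.21517355740070343), 0.015448798425495625) 66
  slope [-0.02  -0.008]
  teal n 578 [ 0.4613 -0.2466  0.2456] [ 0.5289 -0.2079  0.2826] [ 0.4881 -0.2311  0.2628]
t cap top z 0.3371 centre [ 0.4911 -0.2064  0.3348] circ ((0.49471473693847656, -0.2100449502468109), 0.015910211950540543) 33
  slope [ 0.01  -0.077]
  teal n 9 [ 0.4597 -0.2052  0.2432] [ 0.4627 -0.2026  0.2582] [ 0.4613 -0.2037  0.2517]
t 10.7667 p [ 0.4824 -0.2177  0.264 ] F [-1.1  0.7 -4.3] open 0.575 grip 64.6 q [-0.21  0.62  1.34 -0.87  1.94  0.66]
[ 0.0012 -0.002  -0.115 ] [-0.009 -0.017 -0.002]
```

View pics/m2.png

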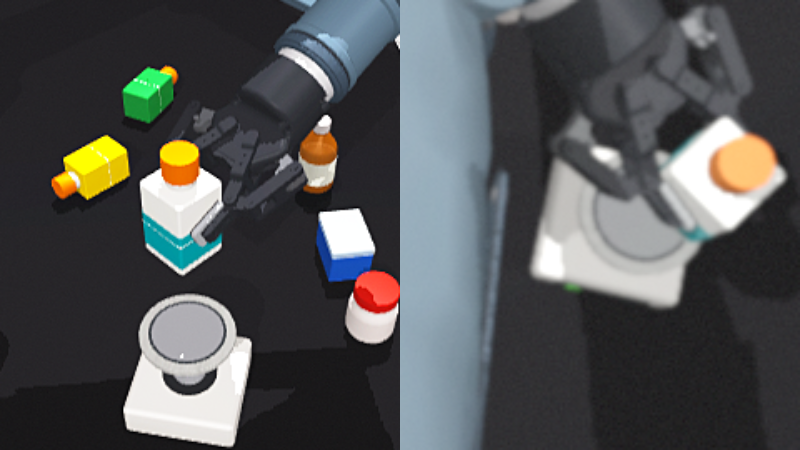

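The bottle is upright above the plate (cap at about 180,160 in the left crop, plate below it) and all joints are well inside range. Descending to about 25 mm above the expected contact, then re-measuring.

>>> carry_out:
  plan:
    - [[0,0,-0.02,-0.003,-0.006,0,0],[0,0,-0.04,-0.006,-0.012,0,0],[0,0,-0.06,-0.009,-0.017,0,0],[0,-0.001,-0.08,-0.009,-0.017,0,0],[0,-0.001,-0.085,-0.009,-0.017,0,0]]

```text
time_s: 11.18
eef_pos: [0.4829, -0.2206, 0.1855]
eef_rot: [0.186, 0.797, 0.286, -0.499]
wrist_force: [-0.8, 1.6, -4.9]
opening: 0.577
grasp_force: 64.5
```

>>> carry_out:
  plan:
    - [[0,0,0,0,0,0,0],[0,0,0,0,0,0,0],[0,0,0,0,0,0,0],[0,0,0,0,0,0,0],[0,0,0,0,0,0,0]]

```text
time_s: 11.6
eef_pos: [0.4832, -0.2209, 0.188]
eef_rot: [0.188, 0.796, 0.285, -0.5]
wrist_force: [-0.0, 0.0, -2.8]
opening: 0.58
grasp_force: 64.5
```

```bash
python3 - <<'E'
from k import *
o,R=st();g=goalR(-140)
print("to goal",(np.array([.4836,-.2197,.149])-o["eef_pos"]).round(4),(g*R.inv()).as_rotvec().round(3))
for n in ("side","top"):
    c=camera(n);save(c,"m3"+n);X=pts(c);h=cv2.cvtColor(c["pixels"],cv2.COLOR_RGB2HSV)
    ok=(c["z_map"]>0)&(abs(X[...,0]-.5)<.06)&(abs(X[...,1]+.21)<.06)
    org=ok&(h[...,0]<18)&(h[...,1]>150)&(h[...,2]>80);P=X[org];zt=np.percentile(P[:,2],90)
    Q=P[(P[:,2]>zt-.004)];print(n,"cap circ",cv2.minEnclosingCircle(Q[:,:2].astype(np.float32)),zt,len(Q))
    if n=="side":
        wh=ok&~org&(X[...,2]>.13)&(X[...,2]<.26)&(h[...,2]>60)&~((h[...,2]<110)&(h[...,1]<60))
        P=X[wh];N=[]
        # visible vertical faces: ransac planes
        rng=np.random.default_rng(0)
        for _ in range(3):
            best=None
            for i in range(500):
                a=P[rng.choice(len(P),3,False)];nn=np.cross(a[1]-a[0],a[2]-a[0])
                if np.linalg.norm(nn)<1e-5: continue
                nn/=np.linalg.norm(nn);m=abs((P-a[0])@nn)<.0015
                if best is None or m.sum()>best.sum(): best=m
            I=P[best];cc=I.mean(0);nn=np.linalg.svd(I-cc,full_matrices=False)[2][2]
            print(" plane",len(I),nn.round(3),cc.round(4),"z",I[:,2].min().round(4),I[:,2].max().round(4));P=P[~best]
E
```

```text
t 11.6 p [ 0.4832 -0.2209  0.188 ] F [-0.   0.  -2.8] open 0.58 grip 64.5 q [-0.22  0.7   1.37 -0.84  1.85  0.77]
to goal [ 0.0004  0.0012 -0.039 ] [0.006 0.015 0.002]
side cap circ ((0.49282023310661316, -0.21632573008537292), 0.015559069812297821) 0.2587006752289826 70
 plane 658 [ 0.757  0.653 -0.003] [ 0.4761 -0.2312  0.1952] z 0.1519 0.2319
 plane 505 [ 0.648 -0.761  0.023] [ 0.5056 -0.2352  0.1977] z 0.1526 0.2318
 plane 346 [-0.009  0.016  1.   ] [ 0.4925 -0.2209  0.2307] z 0.2289 0.2323
top cap circ ((0.49225500226020813, -0.21263591945171356), 0.016002455726265907) 0.26040230273270293 17
```

>>> carry_out:
  plan:
    - [[0.001,0.001,-0.006,0.004,0.004,0,0],[0.002,0.002,-0.014,0.008,0.008,0,0],[0.003,0.003,-0.022,0.013,0.014,0,0],[0.003,0.003,-0.028,0.013,0.014,0,0],[0.003,0.003,-0.03,0.013,0.014,0,0]]

```text
time_s: 12.12
eef_pos: [0.4848, -0.2176, 0.1547]
eef_rot: [0.179, 0.792, 0.29, -0.506]
wrist_force: [1.1, -0.1, -3.0]
opening: 0.582
grasp_force: 64.5
```

>>> carry_out:
  plan:
    - [[0,0,0,0,0,0,0],[0,0,-0.001,0,0,0,0],[0,0,-0.002,0,0,0,0],[0,0,-0.003,0,0,0,0],[0,0,-0.003,0,0,0,0]]

```text
time_s: 12.53
eef_pos: [0.4856, -0.2179, 0.1539]
eef_rot: [0.18, 0.793, 0.29, -0.505]
wrist_force: [-0.5, -0.5, -1.8]
opening: 0.58
grasp_force: 64.5
```

>>> carry_out:
  plan:
    - [[0,0,-0.001,0,0,0,0],[0,0,-0.002,0,0,0,0],[0,0,-0.002,0,0,0,0],[0,0,-0.002,0,0,0,0],[0,0,-0.002,0,0,0,0]]

```text
time_s: 12.95
eef_pos: [0.4855, -0.2179, 0.1518]
eef_rot: [0.18, 0.793, 0.29, -0.505]
wrist_force: [0.9, -0.1, -3.2]
opening: 0.578
grasp_force: 64.5
```

```bash
python3 - <<'E'
from k import *
o,R=st();print((goalR(-140)*R.inv()).as_rotvec().round(3))
c=camera("side");X=pts(c);h=cv2.cvtColor(c["pixels"],cv2.COLOR_RGB2HSV)
ok=(c["z_map"]>0)&(abs(X[...,0]-.5)<.06)&(abs(X[...,1]+.21)<.06)
P=X[ok&(X[...,2]>.18)&(X[...,2]<.2)];print("shoulder z",np.percentile(P[:,2],[20,50,80]))
org=ok&(h[...,0]<18)&(h[...,1]>150)&(h[...,2]>80);P=X[org];Q=P[P[:,2]>np.percentile(P[:,2],90)-.004];print(cv2.minEnclosingCircle(Q[:,:2].astype(np.float32)))
E
```

```text
t 12.95 p [ 0.4855 -0.2179  0.1518] F [ 0.9 -0.1 -3.2] open 0.578 grip 64.5 q [-0.21  0.77  1.35 -0.83  1.83  0.8 ]
[-0.007 -0.002  0.002]
shoulder z [0.18567985 0.19316162 0.19538062]
((0.4958845376968384, -0.21588724851608276), 0.014587457291781902)
```

>>> carry_out:
  plan:
    - [[0,0,-0.001,0,0,0,0],[0,0,-0.002,0,0,0,0],[0,0,-0.003,0,0,0,0],[0,0,-0.003,0,0,0,0],[0,0,-0.003,0,0,0,0]]

```text
time_s: 13.42
eef_pos: [0.4856, -0.2179, 0.1491]
eef_rot: [0.18, 0.793, 0.29, -0.505]
wrist_force: [0.3, 0.7, -1.2]
opening: 0.577
grasp_force: 64.6
```

>>> carry_out:
  plan:
    - [[0,0,-0.001,0,0,0,0],[0,0,-0.001,0,0,0,0],[0,0,-0.001,0,0,0,0],[0,0,-0.001,0,0,0,0],[0,0,-0.001,0,0,0,0]]

```text
time_s: 13.83
eef_pos: [0.4856, -0.2179, 0.148]
eef_rot: [0.18, 0.793, 0.29, -0.505]
wrist_force: [0.8, 0.4, 0.9]
opening: 0.577
grasp_force: 64.7
```

>>> carry_out:
  plan:
    - [[0,0,0,0,0,0,0],[0,0,0,0,0,0,0],[0,0,0,0,0,0,0],[0,0,0,0,0,0,0],[0,0,0,0,0,0,0]]

```text
time_s: 14.25
eef_pos: [0.4856, -0.2179, 0.1478]
eef_rot: [0.18, 0.793, 0.29, -0.505]
wrist_force: [1.7, 0.3, 0.5]
opening: 0.577
grasp_force: 64.7
```

```bash
cat > v.py <<'E'
from k import *
import sys
o,R=st()
for n in ("side","top"):
    c=camera(n);X=pts(c);h=cv2.cvtColor(c["pixels"],cv2.COLOR_RGB2HSV)
    if n=="side": cv2.imwrite(f"pics/{sys.argv[1]}.png",cv2.resize(c["pixels"][60:330,180:460],(600,579))[...,::-1])
    ok=(c["z_map"]>0)&(abs(X[...,0]-.5)<.06)&(abs(X[...,1]+.21)<.06)
    org=ok&(h[...,0]<18)&(h[...,1]>150)&(h[...,2]>80);P=X[org];Q=P[P[:,2]>np.percentile(P[:,2],90)-.004];print(n,"cap",cv2.minEnclosingCircle(Q[:,:2].astype(np.float32)),Q[:,2].max())
    P=X[ok&~org&(X[...,2]>.125)&(X[...,2]<.21)&(h[...,2]>60)&~((h[...,2]<110)&(h[...,1]<60))]
    rng=np.random.default_rng(0)
    for _ in range(3 if n=="side" else 1):
        best=None
        for i in range(500):
            a=P[rng.choice(len(P),3,False)];nn=np.cross(a[1]-a[0],a[2]-a[0])
            if np.linalg.norm(nn)<1e-5: continue
            nn/=np.linalg.norm(nn);m=abs((P-a[0])@nn)<.0015
            if best is None or m.sum()>best.sum(): best=m
        I=P[best];cc=I.mean(0);nn=np.linalg.svd(I-cc,full_matrices=False)[2][2]
        print(" plane",len(I),nn.round(3),cc.round(4),"z",I[:,2].min().round(4),I[:,2].max().round(4));P=P[~best]
E
python3 v.py c1
```

```text
t 14.25 p [ 0.4856 -0.2179  0.1478] F [1.7 0.3 0.5] open 0.577 grip 64.7 q [-0.21  0.77  1.35 -0.83  1.82  0.8 ]
side cap ((0.4957405924797058, -0.21704211831092834), 0.014619273133575916) 0.22182158745635683
 plane 522 [ 0.758  0.652 -0.009] [ 0.4784 -0.228   0.16  ] z 0.1251 0.1914
 plane 352 [-0.011  0.001 -1.   ] [ 0.4974 -0.2197  0.1903] z 0.1885 0.1919
 plane 320 [-0.645  0.764  0.001] [ 0.5077 -0.2331  0.1648] z 0.1252 0.1884
top cap ((0.49602144956588745, -0.21059389412403107), 0.01579502411186695) 0.22246798461043316
 plane 343 [-0.002  0.003 -1.   ] [ 0.4934 -0.2045  0.1906] z 0.1888 0.1921
```

View pics/c1.png

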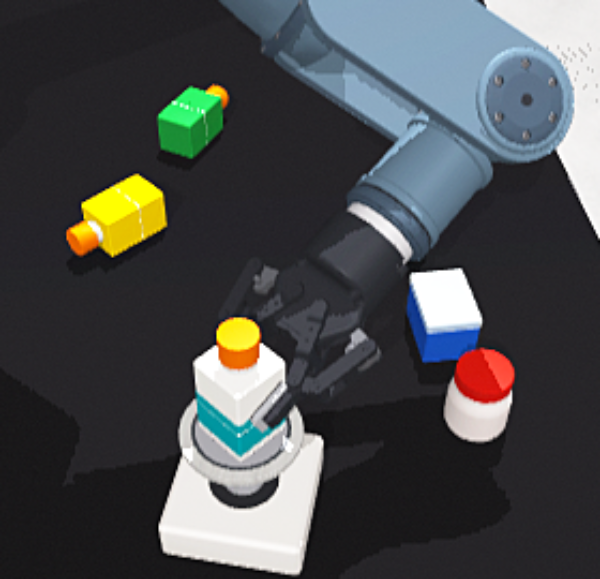

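The bottle is standing on the plate, centred within about 2 mm, with tilt under 1°, and its weight is on the plate (foot at about 0.1105 m, so it has sunk about 3 mm). Releasing.

>>> carry_out:
  plan:
    - [[0,0,0,0,0,0,0.6],[0,0,0,0,0,0,0.65],[0,0,0,0,0,0,0.75],[0,0,0,0,0,0,0.9],[0,0,0,0,0,0,1]]

```text
time_s: 14.77
eef_pos: [0.4854, -0.2178, 0.1477]
eef_rot: [0.18, 0.793, 0.29, -0.505]
wrist_force: [0.4, 0.4, -0.3]
opening: 0.992
grasp_force: 0.0
```

>>> carry_out:
  plan:
    - [[0,0,0,0,0,0,1],[0,0,0,0,0,0,1],[0,0,0,0,0,0,1],[0,0,0,0,0,0,1],[0,0,0,0,0,0,1]]

```text
time_s: 15.18
eef_pos: [0.4855, -0.2178, 0.1478]
eef_rot: [0.18, 0.793, 0.29, -0.505]
wrist_force: [-0.4, 0.3, 0.2]
opening: 0.997
grasp_force: 0.0
```

```bash
python3 v.py c2; python3 - <<'E'
from k import *
o,R=st();q=o["q"];z=R.as_matrix()[:,2];print(z.round(3))
for d in (.04,.08,.12): r=ik(o["eef_pos"]-d*z,R,q);print(d,r.x.round(2),r.cost)
E
```

```text
t 15.1833 p [ 0.4855 -0.2178  0.1478] F [-0.4  0.3  0.2] open 0.997 grip 0.0 q [-0.21  0.77  1.35 -0.83  1.82  0.8 ]
side cap ((0.4958895444869995, -0.21479472517967224), 0.014791890978813171) 0.2219358894802576
 plane 597 [-0.634  0.773 -0.015] [ 0.5097 -0.2306  0.1611] z 0.125 0.1924
 plane 490 [ 0.768  0.64  -0.015] [ 0.477  -0.2263  0.1606] z 0.1252 0.1923
 plane 318 [-0.006  0.002  1.   ] [ 0.495  -0.2179  0.1908] z 0.1893 0.1926
top cap ((0.49535930156707764, -0.2103404849767685), 0.0160882119089365) 0.22296100333768332
 plane 309 [-0.008  0.004  1.   ] [ 0.4933 -0.2053  0.1906] z 0.1887 0.1921
t 15.2833 p [ 0.4855 -0.2178  0.1478] F [0.  0.3 0.9] open 0.996 grip 0.0 q [-0.21  0.77  1.35 -0.83  1.82  0.8 ]
[-0.696 -0.578 -0.425]
0.04 [-0.18  0.79  1.28 -0.81  1.88  0.78] 1.351439293858112e-28
0.08 [-0.14  0.82  1.19 -0.81  1.95  0.76] 7.550644516370467e-19
0.12 [-0.11  0.86  1.08 -0.8   2.02  0.73] 1.7611178256322463e-24
```

It stands free. Backing off along the fingers.

>>> carry_out:
  plan:
    - [[0.007,0.006,0.004,0,0,0,1],[0.014,0.012,0.008,0,0,0,1],[0.021,0.017,0.013,0,0,0,1],[0.028,0.023,0.017,0,0,0,1],[0.035,0.029,0.021,0,0,0,1]]

```text
time_s: 15.7
eef_pos: [0.5217, -0.188, 0.1695]
eef_rot: [0.181, 0.793, 0.29, -0.504]
wrist_force: [-0.4, -0.6, 0.9]
opening: 0.998
grasp_force: 0.0
```

>>> carry_out:
  plan:
    - [[0.009,0.008,0.006,0,0,0,1],[0.019,0.016,0.012,0,0,0,1],[0.029,0.024,0.018,0,0,0,1],[0.039,0.032,0.024,0,0,0,1],[0.049,0.04,0.03,0,0,0,1]]

```text
time_s: 16.12
eef_pos: [0.5705, -0.1477, 0.1994]
eef_rot: [0.18, 0.793, 0.29, -0.505]
wrist_force: [0.5, 0.2, 0.9]
opening: 1.0
grasp_force: 0.0
```

>>> carry_out:
  plan:
    - [[0,0,0.01,0,0,0,1],[0,0,0.02,0,0,0,1],[0,0,0.03,0,0,0,1],[0,0,0.03,0,0,0,1],[0,0,0.03,0,0,0,1]]

```text
time_s: 16.53
eef_pos: [0.5696, -0.1492, 0.23]
eef_rot: [0.181, 0.793, 0.289, -0.504]
wrist_force: [0.2, 0.2, 0.6]
opening: 1.0
grasp_force: 0.0
```

>>> carry_out:
  plan:
    - [[0,0,0,0,0,0,1],[0,0,0,0,0,0,1],[0,0,0,0,0,0,1],[0,0,0,0,0,0,1],[0,0,0,0,0,0,1]]

```text
time_s: 16.95
eef_pos: [0.5694, -0.1489, 0.2284]
eef_rot: [0.18, 0.793, 0.29, -0.505]
wrist_force: [-0.2, 0.4, -0.0]
opening: 0.998
grasp_force: 0.0
```

```bash
python3 v.py c3
```

```text
t 16.95 p [ 0.5694 -0.1489  0.2284] F [-0.2  0.4 -0. ] open 0.998 grip 0.0 q [-0.1   0.83  1.07 -0.82  2.05  0.69]
side cap ((0.49594342708587646, -0.2147776186466217), 0.014723160304129124) 0.2212895841910027
 plane 606 [-0.636  0.772 -0.012] [ 0.5103 -0.2301  0.1603] z 0.1252 0.1928
 plane 494 [ 0.768  0.64  -0.016] [ 0.4769 -0.2262  0.161 ] z 0.1252 0.1924
 plane 318 [0.002 0.01  1.   ] [ 0.4962 -0.2174  0.1907] z 0.1892 0.1922
top cap ((0.49623236060142517, -0.20928411185741425), 0.01611410640180111) 0.22238014563844388
 plane 345 [0.003 0.    1.   ] [ 0.4929 -0.2052  0.1909] z 0.1894 0.1925
```

View pics/c3.png

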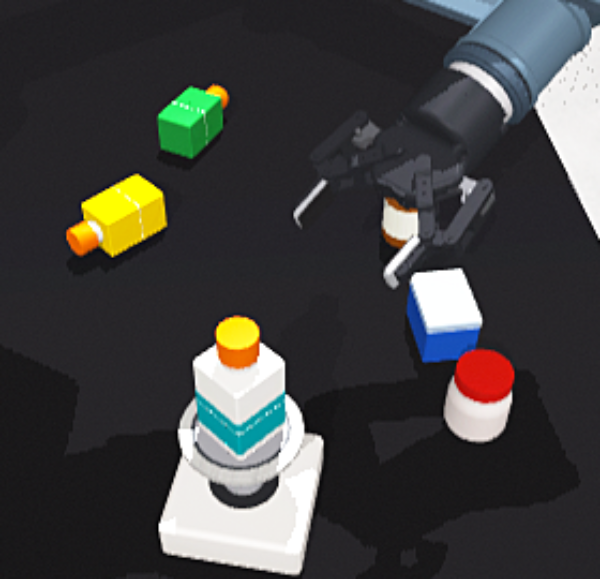

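The bottle stands upright on the plate (240,390), the gripper is clear, and the amber bottle, tip box and jar are where they were.

```bash
python3 -c "from bench import hand_in;print(hand_in())"
```

```text
the job is handed in; nothing more can be done
None
```

The teal diluent bottle is standing upright, cap up, within about 2 mm of the lift plate's middle; I let go only once its weight was on the plate, left the bystanders where they stood, and handed in at about 17 s. At 6.0 s the wrist force read about 73 N when joint 5 hit its 0 limit (it read -0.00); I backed off and took another route, but this could count as passing a joint range.

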